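Find the thread hand of the peach canister's cap and hold it off

ROBOT

A 6-joint arm with a two-finger parallel gripper is mounted at the origin on the work surface. World frame = base frame: x ahead of the robot, y to its left, z up, the work surface at z = 0. Lengths are in m, angles in rad, forces in N, time in s.
With the tool pointing down it reaches from about 0.25 to 0.775 m from the base axis. Payload 4 kg.
Tool frame: the origin (TCP) lies midway between the tips of the shut fingers; the grasp point (between the pads) lies 19 mm behind it; y points along the fingers, x is the direction in which the jaws open and shut, and the axes are right-handed (so a half turn about y gives the same grasp; the last joint's range is limited). The gripper opens to 94 mm and grips with 3 to 60 N. Pads are 16 mm wide; open, the fingers measure 119 mm over their backs; the gripper's body (75 mm by 177 mm) begins 78 mm behind the grasp point.
Start: joints at [-1.425, 0.087, 1.371, -0, 1.684, -0.103], TCP at [0.135, -0.533, 0.206] pointing down, gripper open.
Joint ranges: [-3.1, 3.1], [-0.76, 2.03], [0.27, 2.55], [-1.08, 4.22], [0.17, 2.65], [-2.57, 2.57]. Speed limits (rad/s): [2.79, 2.79, 3.14, 3.14, 3.14, 3.14].

INTERFACE

Orientations are given as [roll, pitch, yaw] about the fixed x, y, z axes, in that order (R = Rz(yaw) Ry(pitch) Rx(roll)).
In Python, from bench import robot gives the robot as it stands.
- The arm moves only by the shell command python3 -m creep 'ROWS'. ROWS is JSON, a list of rows, each a list of 7 numbers: the shift along the tool's x, y, z in mm, then the turn, a rotation vector about the tool's x, y, z in degrees, then the closure in counts, from 0 (fully open) to 255 (shut). A call has 1 to 5 rows; each row is the pose to reach, as a shift and turn from the pose commanded when the call began, along the tool's axes at that moment; what a row does not reach only later rows make up. A row lasts 1/8 s, in which the tool goes at most 62.5 mm and 10.7 degrees, less where a joint would pass 70% of its speed; a pose out of reach is approached as far as the arm can. A call with a gripper value outside its range is refused whole. The fingers move at their own pace and stop on an object; the grip force is fixed at half the most. Time passes only in rows, so rows that repeat a pose let the fingers close. It gives the time, the measured TCP pose, the force and the opening at its end, in the units of the state.
- robot.get_obs(): the state, without advancing time (a new reading comes with each control period).
- robot.snapshot(name): name is "scene" or "top" or "wrist"; returns a dict with "color" (400x640x3 uint8, blue, green, red), "fx", "fy", "cx", "cy" (pixels), "world_from_camera" (4x4, takes a point from camera to world coordinates); the wrist camera has in their place "mount" (4x4, takes a point from camera to tool coordinates, whose origin is the TCP and whose axes are the tool frame's). Camera axes: x right, y down, z forward; pixel columns grow to the right and rows downward; lengths in m; the calibration is good to about 2 mm. A picture is of the moment at which its call begins: read the wrist's pose just before it. There is no depth.
- robot.close_job(): hands the job in, once; it reports no verdict.
Trained networks look in the newest picture that a camera, given by its name, has taken for a name from the list of things; names that differ only in an ending like _2 or _b are one class to them, and where a whole thing is asked for, a point or a joint stands for the part that bears it (a point fixed in the world has none). Each returns a list of dicts, best first, with "p" (0 to 1); they miss things now and then, are a little off and sometimes report something else, mostly with a low value. They report only what shows in the picture. A call takes as long as a camera call. They do not tell look-alikes from the thing itself.
- robot.spot_in(name, camera): "point" ([x, y, z] in m, in world coordinates, good to about 4 mm: the middle of the surface that is visible of it).
- robot.landmark_of(name, camera): "point" ([x, y, z] in m, in world coordinates, good to about 4 mm: a listed point, or the origin of a listed thing).
The state is a dict: "time": time; "joint_positions": joint angles; "qvel": joint speeds; "joint_torque": joint torques, N m; "tool_pos": TCP position; "ee_rot": TCP orientation; "wrist_force": force on the tool from outside, world axes, zero at the start; "wrist_torque": the same for the moment, N m; "width": finger opening in m.
Only numpy, scipy, OpenCV 4.12 (cv2) and the standard library are available. Lean on these libraries where they do the work, as an engineer would, in place of code of your own. Each camera call takes 0.05 s, during which the arm holds its last target.

TASK

Open the peach canister so the spray bottle can be refilled: one of the two canisters has a reverse-thread cap and nothing shows which, so try its winged quarter-turn cap one way and, if it stops short, the other, until it comes free. Then lift the cap straight up and finish while still holding it, level and over its own mouth with the stem about 5 cm clear above the neck, so that it drips back in and not on the quartz. Leave the grey canister closed and the spray bottle, vase and dustpan where they stand.

Things in the scene. Friction and masses are not known exactly. Their poses are not given: they have to be found in the camera images.
- peach_cap_wing (a point): Centre of the wing grip on the peach canister's cap (metal-cored, 200 g, deep peach), 28 mm above the cap's underside. The cap is a disc 64 mm across, 10 mm high; the wing on it is an upright bar 56 mm long (x), 14 mm thick (y), 31 mm high: its top is 13 mm above this point, the disc's top face 18 mm below it. z is up along the cap's axis.
- peach_cap_stem (a point): Lower end of the same cap's stem, 60 mm below the wing's centre and 32 mm below the cap's underside; inside the neck while closed. The stem is 12 mm across with a cross bar of two lugs 40 mm over their ends, under a plug 41 mm across and 9 mm deep.
- peach_mouth (a point): Centre of the peach canister's mouth, level with its rim. The cap turns about this axis against 0.1 to 0.4 N m. One way, unknown and varying, it turns until it is free to lift at 50 degrees, up to a firm stop at 68; the other way a firm stop comes within 10 degrees. A sprung seal ring pushes the freed cap up 3 mm; until freed it cannot be lifted.
- peach_canister: Peach square canister, 92 x 92 mm and 120 mm high, fixed in the steel holder, with a round neck 58 mm across whose rim is 168 mm above the origin. Origin at the centre of the underside, z up. The closed cap's underside is 172 mm above the origin and its wing lies along the canister's x axis to within 3 degrees.
- grey_cap_wing (a point): Centre of the wing of the grey canister's cap, of the same make and sizes in dark grey; its thread has the hand opposite to the peach one's. It stays closed.
- grey_canister: Grey canister of the same sizes beside the peach one in the holder, axes 150 mm apart; which stands left or right varies. Origin at the centre of the underside.
- holder: Stainless steel bench holder, 120 mm (x) by 290 mm (y), fixed to the shelf, with square pockets and hold-down bars at 126 mm height that keep both canisters from turning or rising. Origin at the centre of its underside.
- spray_bottle: Peach spray bottle with white trigger head, 72 mm across and 211 mm high, loose; origin at the centre of its underside, z up.
- vase: Grey ceramic vase-shaped container, 108 mm across at the belly and 155 mm high, loose; origin at the centre of its underside, z up.
- dustpan: Black plastic dustpan lying flat beyond the holder, pan 220 mm (x) by 180 mm (y), 50 mm high, handle reaching to y = +212 mm; loose; origin under the middle of the pan.
Things that resemble listed ones, but are neither listed nor needed, are in the scene too. Leave any yellow look-alike of the part that bears peach_cap_wing alone.

How it is judged:
On the way:
1. the peach cap has been turned far enough, more than 40 degrees, while still down on its neck (angle between the x axis of peach_cap_wing and the x axis of peach_canister, either way round above 0.7 rad and z of peach_cap_wing in the frame of peach_canister below 0.215 m), for 0.05 s.
At the end, for the whole second after the job is handed in: The fingers still hold the peach cap, at rest and level (within 11 degrees), over its own mouth (axis within 35 mm), with the lower end of its stem 15 to 112 mm above the neck's rim, and nothing but the fingers carries it (z of peach_cap_wing in the frame of peach_canister between 0.243 and 0.34 m and horizontal distance between peach_cap_wing and peach_mouth below 0.035 m and angle between peach_cap_wing's own z axis and vertical below 0.2 rad and contact force between the fingers and peach_cap above 1 N and contact force between peach_canister and peach_cap below 0.2 N and linear speed of peach_cap below 0.03 m/s); the arm keeps its last pose, push and grip.
It fails at once if the grey canister's cap is turned or moved (distance of grey_cap_wing from where it was at the start of the episode above 0.02 m or angle between the x axis of grey_cap_wing and the x axis of grey_canister, either way round above 0.35 rad).
It fails at once if the spray bottle, vase or dustpan is shifted by more than 3 cm or toppled (distance of any of spray_bottle, vase, dustpan from where it was at the start of the episode above 0.03 m or angle between any of spray_bottle, vase's own z axis and vertical above 0.5 rad).
It fails at once if the peach cap is dropped or put down (height (world z) of peach_cap_wing below 0.15 m).
It also fails if it takes over 45 s, if anything falls off the work surface, if the arm or the gripper's body presses on something with over 40 N, if the wrist force passes 120 N, or if a joint passes its speed limit or range.

## Working session

There is one attempt and no reset: what is moved stays moved. The work goes in short steps, Python scripts to look and compute and a shell command to move; the robot and the scene stay as the last step left them, time stands still between calls to the robot, and variables do not carry over. Pictures are saved under pics/ and viewed, and the job is handed in when it is done.

```bash
ls; mkdir -p pics
python3 - <<'E'
from bench import robot
import cv2
o=robot.get_obs(); print({k:(v if isinstance(v,(int,float)) else [round(float(x),4) for x in v]) for k,v in o.items()})
for c in ["scene","top","wrist"]:
    s=robot.snapshot(c); cv2.imwrite(f"pics/{c}0.png",s["color"])
    for n in ["peach_cap_wing","grey_cap_wing","peach_mouth","peach_canister","grey_canister","holder","spray_bottle","vase","dustpan"]:
        r=robot.landmark_of(n,c); print(c,n,[([round(float(x),3) for x in d["point"]],round(d["p"],2)) for d in r])
E
```

```text
pics
{'time': 0.0, 'joint_positions': [-1.4251, 0.088, 1.3722, -0.0, 1.6836, -0.1031], 'qvel': [0.0008, -0.0009, -0.0001, 0.0003, -0.0, -0.0007], 'joint_torque': [0.0006, -34.0182, -30.2423, 0.0719, 0.033, -0.0002], 'tool_pos': [0.1353, -0.5325, 0.2043], 'ee_rot': [-1.5706, 0.0022, -1.322], 'wrist_force': [0.2496, 0.5068, 0.491], 'wrist_torque': [0.0059, 0.0127, 0.0361], 'width': 0.09355253405374463}
scene peach_cap_wing [([0.568, -0.115, 0.207], 0.82), ([0.498, -0.261, 0.059], 0.57)]
scene grey_cap_wing [([0.571, 0.039, 0.202], 0.89)]
scene peach_mouth [([0.571, -0.117, 0.171], 0.9)]
scene peach_canister [([0.571, -0.114, -0.001], 0.86), ([0.57, 0.035, 0.004], 0.75), ([0.609, -0.318, 0.001], 0.67)]
scene grey_canister [([0.571, 0.032, 0.004], 0.83)]
scene holder [([0.575, -0.042, 0.0], 0.76)]
scene spray_bottle [([0.615, -0.32, 0.0], 0.9), ([0.774, -0.067, 0.002], 0.31)]
scene vase [([0.624, 0.232, -0.001], 0.63)]
scene dustpan [([0.776, -0.068, -0.001], 0.69)]
top peach_cap_wing [([0.574, -0.116, 0.204], 0.78), ([0.497, -0.256, 0.058], 0.63)]
top grey_cap_wing [([0.57, 0.033, 0.203], 0.68)]
top peach_mouth [([0.574, -0.115, 0.169], 0.94)]
top peach_canister [([0.776, -0.065, -0.001], 0.7), ([0.571, -0.115, 0.004], 0.64)]
top grey_canister [([0.574, 0.035, 0.003], 0.88), ([0.778, -0.064, -0.004], 0.3)]
top holder [([0.573, -0.038, -0.003], 0.81)]
top spray_bottle [([0.573, -0.116, 0.003], 0.75), ([0.61, -0.316, 0.004], 0.71)]
top vase [([0.622, 0.232, -0.002], 0.7)]
top dustpan [([0.775, -0.068, -0.003], 0.75)]
wrist peach_cap_wing []
wrist grey_cap_wing []
wrist peach_mouth []
wrist peach_canister []
wrist grey_canister []
wrist holder []
wrist spray_bottle []
wrist vase []
wrist dustpan []
```

View pics/scene0.png

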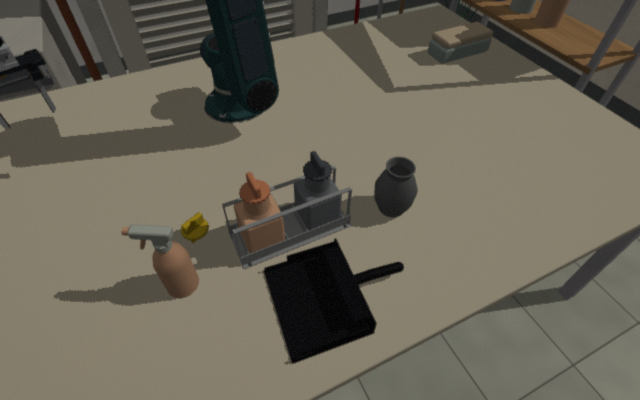

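View pics/top0.png

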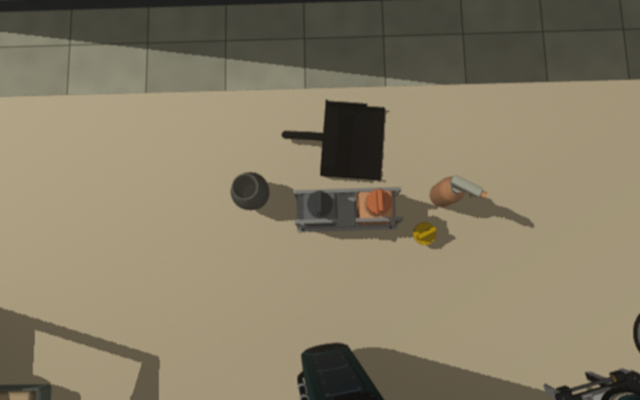

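```bash
cat > h.py <<'E'
import numpy as np, cv2
from scipy.spatial.transform import Rotation as Ro
from bench import robot
def proj(s,p):
    c=np.linalg.inv(s["world_from_camera"])@np.r_[p,1]
    return np.array([s["fx"]*c[0]/c[2]+s["cx"],s["fy"]*c[1]/c[2]+s["cy"]])
def onz(s,uv,z):
    W=np.array(s["world_from_camera"]); d=W[:3,:3]@np.array([(uv[0]-s["cx"])/s["fx"],(uv[1]-s["cy"])/s["fy"],1.])
    o=W[:3,3]; return o+d*(z-o[2])/d[2]
def pose():
    o=robot.get_obs(); return np.array(o["tool_pos"]),Ro.from_euler("xyz",o["ee_rot"]),o
def plan(target,yaw):
    p,R,o=pose(); T=Ro.from_euler("xyz",[-np.pi/2,0,yaw])
    print("shift mm",(R.inv().apply(np.array(target)-p)*1000).round(1),"rot deg",np.degrees((R.inv()*T).as_rotvec()).round(2))
def crop(s,uv,r,k,name):
    u,v=[int(x) for x in uv]; cv2.imwrite(name,cv2.resize(s["color"][max(0,v-r):v+r,max(0,u-r):u+r],None,fx=k,fy=k,interpolation=cv2.INTER_CUBIC))
E
python3 - <<'E'
from h import *
s=robot.snapshot("top"); crop(s,(350,205),70,5,"pics/topcrop.png")
print(proj(s,[.571,-.115,.216]))
hsv=cv2.cvtColor(s["color"],cv2.COLOR_BGR2HSV); print(hsv[196:210,370:388,0].tolist()[::3]); print(s["color"][202,370:388].tolist())
s=robot.snapshot("scene"); crop(s,(255,195),50,6,"pics/scenecrop.png")
plan([.571,-.115,.29],-np.pi/2)
E
```

```text
[380.47702172 199.72862456]
[[11, 10, 11, 10, 10, 10, 10, 10, 10, 11, 11, 11, 10, 11, 11, 10, 10, 11], [10, 10, 11, 11, 11, 11, 10, 11, 10, 10, 10, 10, 10, 10, 10, 11, 10, 10], [11, 11, 10, 10, 11, 10, 11, 10, 10, 10, 10, 10, 10, 10, 10, 10, 10, 10], [11, 10, 10, 11, 10, 11, 11, 10, 10, 10, 10, 10, 10, 11, 11, 10, 10, 10], [10, 10, 11, 11, 10, 10, 11, 10, 11, 10, 11, 10, 10, 10, 11, 11, 11, 11]]
[[61, 99, 169], [62, 100, 170], [63, 100, 171], [62, 99, 170], [60, 99, 170], [63, 98, 167], [53, 86, 147], [51, 83, 143], [58, 95, 164], [64, 102, 175], [63, 101, 172], [57, 93, 160], [49, 79, 135], [41, 63, 109], [38, 59, 99], [40, 61, 103], [41, 62, 102], [39, 61, 102]]
shift mm [-297.9  -84.5  525.1] rot deg [-0.000e+00  1.426e+01  1.000e-02]
```

View pics/topcrop.png

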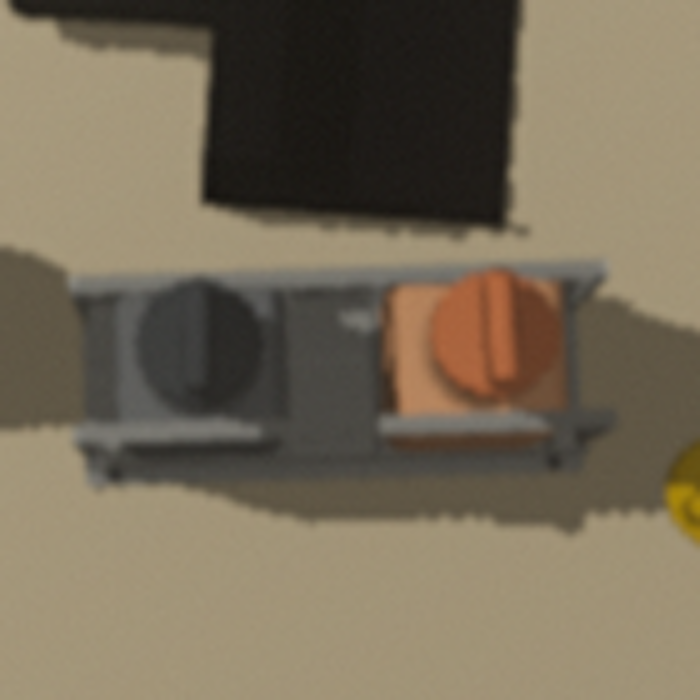

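View pics/scenecrop.png

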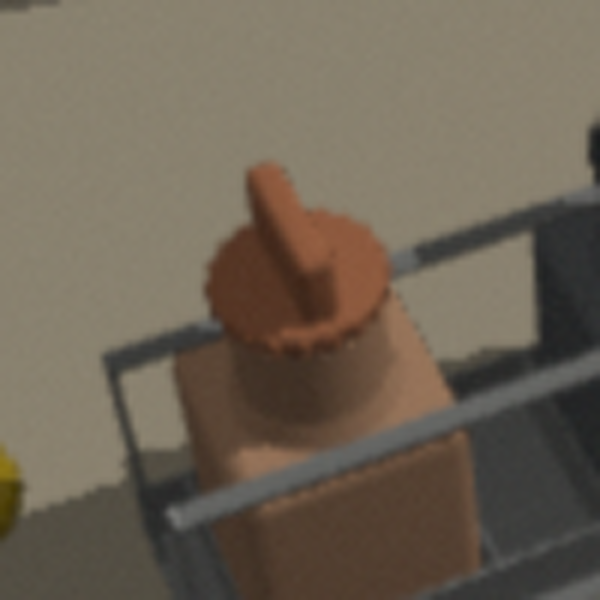

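Candidates for the peach cap in the top picture are the deep-peach cap on the peach canister (380,200), the loose yellow cap (425,233), the grey cap (319,203) and the spray head (465,187). I choose the one at (380,200). The crops show it seated on the peach neck, with its wing along x to within a few degrees. I'm moving above it now.

```bash
python3 -m creep '[[-10,-50,20,0,0,0,0],[-40,-80,70,0,0,0,0],[-70,-95,120,0,0,0,0],[-100,-95,175,0,0,0,0],[-130,-95,230,0,0,0,0]]'; python3 -c "
from h import *
plan([.571,-.115,.30],np.radians(-87))"
```

```text
time: 2.22
tool_pos: [0.3268, -0.3498, 0.3011]
ee_rot: [-1.57, -0.002, -1.323]
wrist_force: [0.5, -0.3, 0.2]
width: 0.094
shift mm [-167.6    1.1  294.4] rot deg [-0.05 11.22  0.09]
```

```bash
python3 -m creep '[[-32,0,52,0,3,0,0],[-62,0,105,0,6,0,0],[-95,0,160,0,9,0,0],[-125,0,215,0,11,0,0],[-155,0,270,0,11.2,0,0]]'
python3 - <<'E'
from h import *
plan([.571,-.115,.30],np.radians(-87))
s=robot.snapshot("wrist"); cv2.imwrite("pics/w1.png",s["color"])
for n in ["peach_cap_wing","peach_mouth","peach_canister","holder"]:
    print(n,[(d["point"],d["p"]) for d in robot.landmark_of(n,"wrist")])
print(np.round(s["mount"],3),s["fx"],s["cx"],s["cy"])
E
```

```text
time: 2.85
tool_pos: [0.549, -0.1341, 0.3007]
ee_rot: [-1.57, -0.001, -1.518]
wrist_force: [1.4, -1.0, 0.4]
width: 0.094
shift mm [-17.9   0.7  23. ] rot deg [-0.04  0.04  0.04]
peach_cap_wing [([0.4931, -0.2554, 0.0587], 0.81), ([0.5691, -0.1158, 0.2025], 0.72)]
peach_mouth []
peach_canister [([0.574, -0.1149, 0.0014], 0.67)]
holder [([0.5743, -0.0371, 0.003], 0.71)]
[[ 1.     0.     0.    -0.   ]
 [ 0.    -0.259  0.966 -0.179]
 [ 0.    -0.966 -0.259  0.076]
 [ 0.     0.     0.     1.   ]] 314.039182266108 322.1752435879379 195.4934599402502
```

View pics/w1.png

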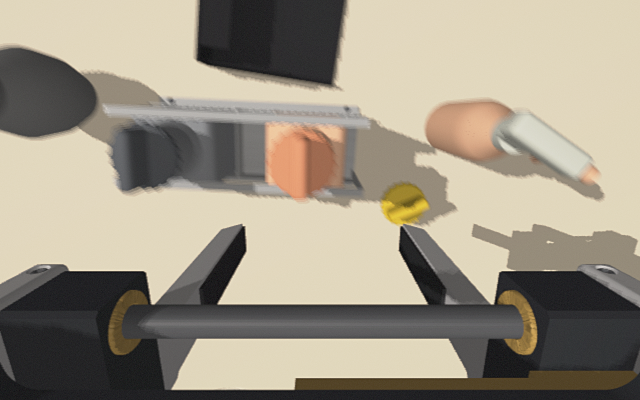

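The wrist view shows the orange cap at (302,158), the grey cap at (145,155), the yellow look-alike at (405,203) and the spray bottle at (480,130). I'll close the last 2–3 cm and rectify the wing-top plane.

```bash
python3 -m creep '[[-9,0,12,0,0,0,0],[-18,0,23,0,0,0,0],[-18,0,23,0,0,0,0]]'
cat >> h.py <<'E'
def wcam(cam="wrist"):
    p,R,o=pose(); s=robot.snapshot(cam)
    if cam=="wrist":
        T=np.eye(4);T[:3,:3]=R.as_matrix();T[:3,3]=p; s["world_from_camera"]=T@np.array(s["mount"])
    return s
def rect(s,c,z,half=0.05,ppm=5000,name=None):
    n=int(2*half*ppm); # image up=+x, left=+y
    w=[(c[0]+half,c[1]+half),(c[0]+half,c[1]-half),(c[0]-half,c[1]-half),(c[0]-half,c[1]+half)]
    src=np.float32([proj(s,[a,b,z]) for a,b in w]); H=cv2.getPerspectiveTransform(src,np.float32([[0,0],[n,0],[n,n],[0,n]]))
    im=cv2.warpPerspective(s["color"],H,(n,n),flags=cv2.INTER_CUBIC)
    for i in range(0,n,n//10): cv2.line(im,(i,0),(i,6),(0,255,0),1);cv2.line(im,(0,i),(6,i),(0,255,0),1)
    cv2.drawMarker(im,(n//2,n//2),(255,0,0),0,10,1)
    cv2.imwrite(name,im)
E
python3 - <<'E'
from h import *
s=wcam(); rect(s,(.571,-.115),.216,name="pics/r1.png")
cv2.imwrite("pics/w2.png",s["color"])
for n in ["peach_cap_wing","peach_mouth","peach_canister","holder"]:
    print(n,[(d["point"],d["p"]) for d in robot.landmark_of(n,"wrist")])
plan([.571,-.115,.30],np.radians(-87))
t=wcam("top"); rect(t,(.571,-.115),.216,name="pics/rt1.png")
E
```

```text
time: 3.48
tool_pos: [0.5701, -0.1163, 0.3003]
ee_rot: [-1.571, 0.0, -1.517]
wrist_force: [-0.5, -0.2, 0.3]
width: 0.0941
peach_cap_wing [([0.4929, -0.2557, 0.0532], 0.96), ([0.5697, -0.1145, 0.2022], 0.9)]
peach_mouth [([0.5789, -0.1158, 0.0008], 0.66)]
peach_canister [([0.5781, -0.1162, 0.0031], 0.78)]
holder [([0.5725, -0.0368, 0.0029], 0.64), ([0.5709, 0.0309, 0.2008], 0.53), ([0.6247, 0.2303, -0.002], 0.15)]
shift mm [-1.7  0.6  1.6] rot deg [-0.    0.03  0.02]
```

View pics/r1.png

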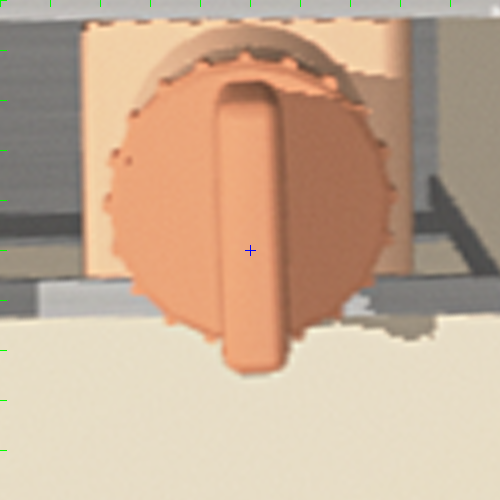

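View pics/w2.png

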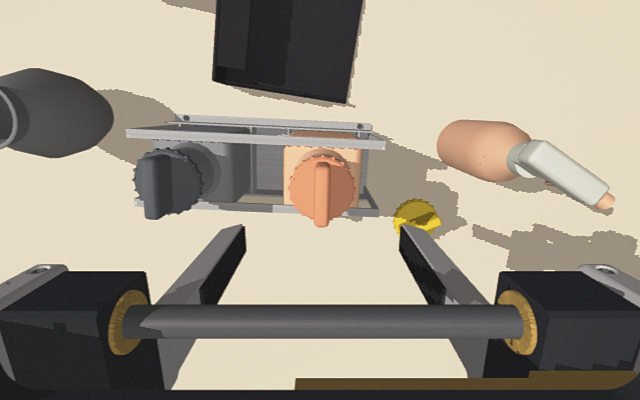

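The rectified view shows the wing running from about (250,100) to (254,372). That is 54 mm long, as it should be, with yaw about +2° and centre near (0.572, -0.115). I'm descending with tool yaw -88°.

```bash
python3 -m creep '[[0,30,2,0,-1,0,0],[-1,60,2,0,-1,0,0],[-1,85,2,0,-1,0,0],[-1,100,2,0,-1,0,0],[-1,106,2,0,-1,0,0]]'; python3 -c "
from h import *
plan([.572,-.115,.192],np.radians(-88)); print(pose()[2]['joint_positions'])
s=robot.snapshot('wrist'); cv2.imwrite('pics/w3.png',s['color'])"
```

```text
time: 4.4
tool_pos: [0.5714, -0.1154, 0.1938]
ee_rot: [-1.572, 0.0, -1.5]
wrist_force: [0.5, 0.3, -0.0]
width: 0.0939
shift mm [-0.4  1.8  0.7] rot deg [ 0.05  2.05 -0.02]
[-2.96559197e-01  1.63834616e-01  1.30872356e+00 -6.59847253e-05
  1.66997984e+00  1.20361037e+00]
```

View pics/w3.png

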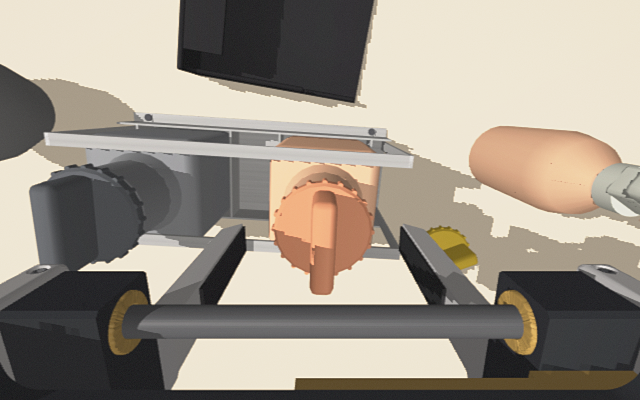

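The wing, spanning (323,195) to (320,290), lies between the fingertips. The TCP projects to row 239, which matches the middle of the wing. I'm correcting the yaw by +2° and closing.

```bash
python3 -m creep '[[0,1,1,0,2,0,0],[0,1,1,0,2,0,120],[0,1,1,0,2,0,230],[0,1,1,0,2,0,255],[0,1,1,0,2,0,255]]'; python3 -m creep '[[0,0,0,0,0,0,255],[0,0,0,0,0,0,255],[0,0,0,0,0,0,255],[0,0,0,0,0,0,255]]'; python3 -c "
from h import *
plan([.572,-.115,.192],np.radians(-88)); o=pose()[2]; print(o['wrist_force'],o['wrist_torque'])"
```

```text
time: 5.08
tool_pos: [0.5727, -0.1153, 0.1936]
ee_rot: [-1.571, -0.0, -1.535]
wrist_force: [0.2, 1.3, 0.4]
width: 0.0575
time: 5.58
tool_pos: [0.5727, -0.1154, 0.1935]
ee_rot: [-1.571, -0.0, -1.535]
wrist_force: [-0.8, -0.4, -0.5]
width: 0.0174
shift mm [-0.4  1.5 -0.6] rot deg [-0.    0.05  0.01]
[-0.83996446 -0.37392371 -0.48776475] [ 0.00485324  0.02932858 -0.05036946]
```

```bash
python3 -m creep '[[0,0,0,0,0,0,255],[0,0,0,0,0,0,255],[0,0,0,0,0,0,255]]'; python3 -m creep '[[0,0,0,0,3,0,255],[0,0,0,0,6,0,255],[0,0,0,0,9,0,255],[0,0,0,0,12,0,255],[0,0,0,0,12,0,255]]';  python3 -c "
from h import *
o=pose()[2]; print(o['wrist_force'],o['wrist_torque'],o['width'],o['joint_positions'])"
```

```text
time: 5.95
tool_pos: [0.5727, -0.1155, 0.1935]
ee_rot: [-1.571, -0.0, -1.535]
wrist_force: [-0.0, -1.2, 0.5]
width: 0.014
time: 6.58
tool_pos: [0.5727, -0.1152, 0.1935]
ee_rot: [-1.571, 0.0, -1.744]
wrist_force: [-0.6, -0.3, 0.2]
width: 0.0141
[-0.60704455 -0.28630636  0.17293175] [-0.02840943 -0.04369131  0.07349175] 0.014135833280763788 [-2.95681898e-01  1.65940139e-01  1.30689063e+00  1.09217676e-04
  1.66876147e+00  1.44789394e+00]
```

```bash
python3 -m creep '[[0,0,0,0,3,0,255],[0,0,0,0,6,0,255],[0,0,0,0,8,0,255]]';  python3 -c "
from h import *
o=pose()[2]; print(o['wrist_force'],o['wrist_torque'],o['width'],o['joint_positions'][5])
s=wcam();cv2.imwrite('pics/w4.png',s['color']); s=robot.snapshot('scene'); crop(s,(255,195),50,6,'pics/s4.png')"
```

```text
time: 6.95
tool_pos: [0.5727, -0.1152, 0.1935]
ee_rot: [-1.571, 0.0, -1.884]
wrist_force: [-0.2, -1.2, 0.4]
width: 0.0135
[-0.18326964 -1.16064173  0.42071621] [0.05488352 0.03607532 0.14427352] 0.013495623773278242 1.5886551149039343
```

View pics/w4.png

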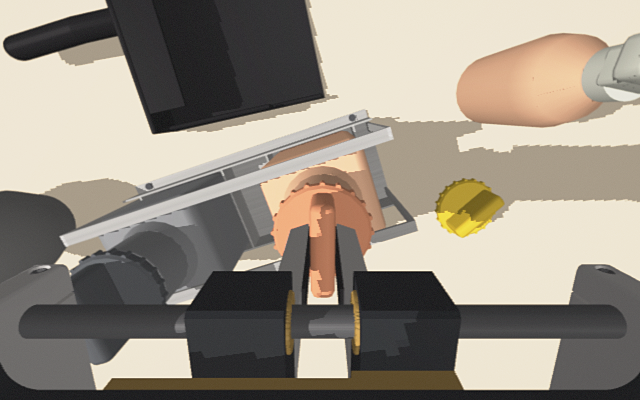

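The wing at (322,245) stays upright in the view while the canister is rotated 20°, so the cap is turning and this is the free direction. I'll go on to about 58°.

```bash
python3 -m creep '[[0,0,0,0,5,0,255],[0,0,0,0,10,0,255],[0,0,0,0,15,0,255],[0,0,0,0,20,0,255],[0,0,0,0,20,0,255]]'; python3 -m creep '[[0,0,0,0,5,0,255],[0,0,0,0,10,0,255],[0,0,0,0,15,0,255],[0,0,0,0,18,0,255],[0,0,0,0,18,0,255]]';  python3 -c "
from h import *
o=pose()[2]; print(o['wrist_force'],o['wrist_torque'],o['width'],o['joint_positions'][5])
s=wcam();cv2.imwrite('pics/w5.png',s['color'])"
```

```text
time: 7.68
tool_pos: [0.5728, -0.1152, 0.1936]
ee_rot: [-1.571, 0.0, -2.232]
wrist_force: [0.4, 0.5, 0.1]
width: 0.0137
time: 8.3
tool_pos: [0.5732, -0.1154, 0.1948]
ee_rot: [-1.569, 0.002, -2.545]
wrist_force: [0.1, 0.4, 4.2]
width: 0.0136
[0.06564062 0.42558445 4.17100044] [ 0.14464088  0.00775102 -0.07053403] 0.013645972353774977 2.249523255246473
```

View pics/w5.png

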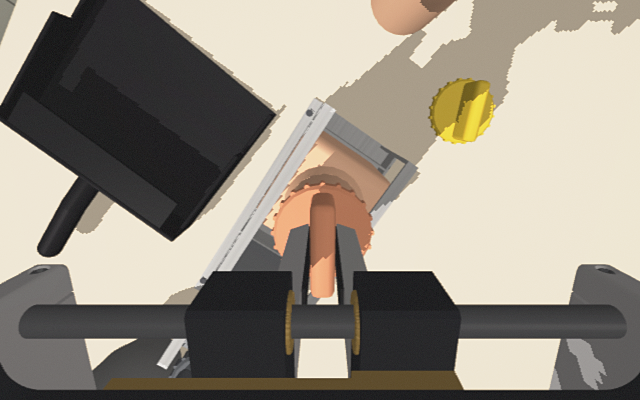

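The ring now pushes up with about 4 N and the TCP has risen slightly, so the cap is free. I'll lift gently and watch the force.

```bash
python3 -m creep '[[0,-3,0,0,0,0,255],[0,-6,0,0,0,0,255],[0,-10,0,0,0,0,255],[0,-10,0,0,0,0,255]]'
```

```text
time: 8.85
tool_pos: [0.5725, -0.1154, 0.2031]
ee_rot: [-1.571, -0.001, -2.547]
wrist_force: [-0.3, -0.3, -1.8]
width: 0.0141
```

```bash
python3 -m creep '[[0,-15,0,0,0,0,255],[0,-32,0,0,0,0,255],[0,-50,0,0,0,0,255],[0,-62,0,0,0,0,255],[0,-68,0,0,0,0,255]]'; python3 -m creep '[[0,0,0,0,0,0,255],[0,0,0,0,0,0,255],[0,0,0,0,0,0,255],[0,0,0,0,0,0,255]]'
python3 - <<'E'
from h import *
print(pose()[2]['wrist_force'],pose()[2]['width'])
for c in ("scene","wrist","top"):
    s=robot.snapshot(c); cv2.imwrite(f'pics/{c}6.png',s['color'])
    for n in ["peach_cap_wing","peach_cap_stem","peach_mouth","grey_cap_wing","spray_bottle","vase","dustpan"]:
        print(c,n,[(np.round(d["point"],3),round(d["p"],2)) for d in robot.landmark_of(n,c)])
    if c=="scene": crop(s,(255,190),60,6,'pics/s6.png')
E
```

```text
time: 9.48
tool_pos: [0.573, -0.1154, 0.2731]
ee_rot: [-1.569, 0.001, -2.547]
wrist_force: [0.0, -0.3, -1.7]
width: 0.0139
time: 9.98
tool_pos: [0.5725, -0.1153, 0.271]
ee_rot: [-1.571, -0.001, -2.547]
wrist_force: [0.1, 0.4, -1.7]
width: 0.0137
[ 0.07945674  0.38057567 -1.71228664] 0.013722955084729975
scene peach_cap_wing [(array([ 0.498, -0.262,  0.061]), 0.78), (array([ 0.776, -0.067,  0.001]), 0.63), (array([ 0.569, -0.116,  0.285]), 0.59)]
scene peach_cap_stem [(array([ 0.575, -0.117,  0.22 ]), 0.71), (array([ 0.495, -0.259, -0.   ]), 0.65)]
scene peach_mouth [(array([ 0.568, -0.119,  0.171]), 0.91)]
scene grey_cap_wing [(array([0.575, 0.038, 0.202]), 0.68)]
scene spray_bottle [(array([ 0.611, -0.321, -0.002]), 0.77), (array([ 0.57 , -0.113, -0.004]), 0.25)]
scene vase [(array([ 0.623,  0.231, -0.002]), 0.86), (array([ 0.571, -0.116,  0.171]), 0.54)]
scene dustpan [(array([ 0.776, -0.068,  0.004]), 0.62)]
wrist peach_cap_wing [(array([ 0.496, -0.254,  0.057]), 0.8), (array([ 0.57 , -0.114,  0.281]), 0.67)]
wrist peach_cap_stem [(array([ 0.497, -0.263,  0.004]), 0.87)]
wrist peach_mouth []
wrist grey_cap_wing []
wrist spray_bottle [(array([ 0.612, -0.319,  0.003]), 0.97)]
wrist vase []
wrist dustpan [(array([ 0.779, -0.065, -0.004]), 0.78)]
top peach_cap_wing [(array([ 0.572, -0.115,  0.28 ]), 0.42), (array([ 0.497, -0.258,  0.057]), 0.42)]
top peach_cap_stem []
top peach_mouth [(array([ 0.574, -0.115,  0.169]), 0.53)]
top grey_cap_wing [(array([0.571, 0.032, 0.203]), 0.89), (array([ 0.773, -0.065, -0.002]), 0.47)]
top spray_bottle [(array([ 0.608, -0.318,  0.002]), 0.63)]
top vase []
top dustpan [(array([ 0.775, -0.066, -0.003]), 0.79)]
```

View pics/s6.png

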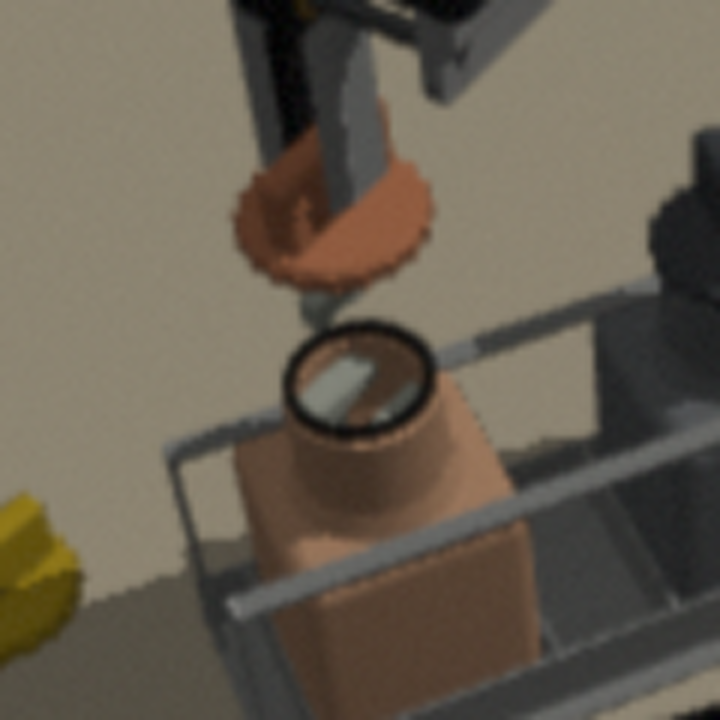

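View pics/wrist6.png

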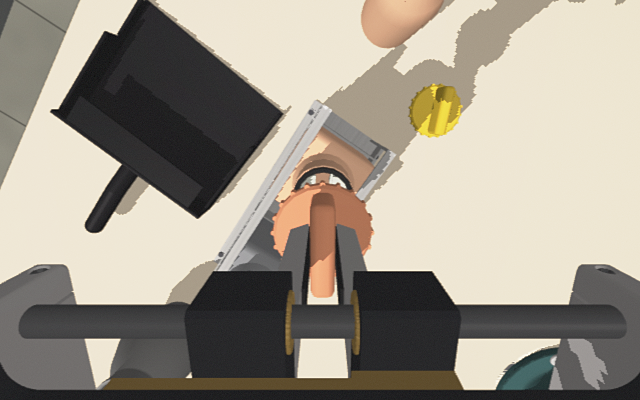

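The scene crop shows the cap held level at (335,220), clear of the open mouth at (360,380). The wrist view shows the wing gripped at (322,245). The wing is about 0.281 m up, the stem at 0.220 m is 5 cm above the rim, and everything else is unmoved. I'm handing in.

```bash
python3 -c "
from h import *
o=pose()[2]; print(o['qvel'],o['width']); print(robot.close_job())"
```

```text
[-0.00023538  0.00036364  0.00019511  0.00081551 -0.00055163  0.00185889] 0.01397347483215032
the job is handed in; nothing more can be done
None
```

The peach canister is open, and the job was handed in with the cap still held over its own mouth. I gripped the wing and turned the cap clockwise seen from above. That was the free direction on the first try, so I never had to reverse. At about 58° the seal ring pushed up with about 4 N, and I lifted the cap straight up about 78 mm.

**Last checks:**
- **Cap position:** the wing is about 0.281 m up and within about 5 mm of the mouth's axis. The stem's lower end is about 5 cm above the rim.
- **Grip:** the fingers are 14 mm apart on the wing. The wrist carries about 1.7 N, close to the cap's 2 N weight, and the arm is at rest.
- **Other things:** the grey cap, spray bottle, vase and dustpan were detected where they started, within the few-millimetre accuracy of the detections.

**Disagreements:** some detector reports were wrong, such as the yellow look-alike or the dustpan reported as the peach cap. I rejected these by position and by looking at the pictures. The last top and wrist pictures did not report the vase, but the scene camera did.

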